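# Wind up the bench cut-off timer and set its time

### The job

Before the burn-in test can run, wind the blue key of the spring-wound cut-off timer clockwise, a part turn at a time, until it comes up hard against its stop and the little window has gone over from red to green. Then slide the black time grip along its track until it lines up with the orange marker. Leave the meter, the circuit board, the bottle and the screwdriver where they are.

Things in the scene. Friction and masses are not known exactly. Their poses are not given: they have to be found in the camera images.
- timer: Light grey instrument case with dark corner bumpers, fixed to the bench, 150 (x) x 320 (y) x 55 mm high. Origin: centre of its underside. On its flat top: the key (axis at x 0, y +95 mm), the window (x -58, y +37 mm) and the slider track (aluminium bar 40 mm wide, 150 mm long, 14 mm high, along y, centred at x 0, y -70 mm).
- key_grip (a point): Centre of the wing of the blue winding key, on the key's vertical axis, 91 mm above the bench. The wing is an upright flat plate 10 mm thick (y), 64 mm long (x) with rounded ends, 77 to 105 mm above the bench, on a 12 mm stem. x of this point runs along the wing. Nothing else stands within 60 mm of the axis.
- key_foot (a point): Foot of the key's stem, on its axis, on top of the case. Turning the key clockwise seen from above winds it against 0.15 to 0.25 N m; it stays where it is let go, but turning it back unwinds it. It is part wound: 1.6 to 4.2 rad are still to go, unknown, before it comes up hard; the window goes green only in the last 0.2 rad.
- flag (a joint): Swing (rad) of the green shutter in the indicator window: 0 = window red, not wound; 0.22 = fully green, key hard against its stop. Moved by the clockwork inside only.
- window (a point): Centre of the indicator window, a 22 x 20 mm patch on top of the case beside a black hood; red until the green shutter slides over it.
- fader_top (a point): Centre of the top of the black slider grip, a block 28 (x) x 20 (y) x 40 mm high, its top 109.5 mm and its foot 69.5 mm above the bench. It slides along the case's y against about 2 N and stays where it is left. Axes as the case's.
- fader (a joint): Position (m) of the slider grip: 0 at the -y end of its track (grip centre at y -120 mm of the case), 0.100 at the +y end.
- marker_tip (a point): Point of the orange marker, a flat pointer 4 mm wide (y) lying on the case along the +x side of the track, only seen, never in the way. The slider grip is set when its centre has the same y, in the case's frame, as this point. The marker is always on the +y side of the grip's starting place.
- meter: Bystander: orange and black handheld meter lying on its back, 75 x 150 x 36 mm. Origin: centre of its underside.
- board: Bystander: pale circuit board with black and blue parts, 70 x 110 x 22 mm. Origin: centre of its underside.
- flux: Bystander: upright amber bottle, 40 mm across, 85 mm high. Origin: centre of its underside.
- screwdriver: Bystander: screwdriver with yellow handle lying on the bench, 150 mm long, 26 mm thick. Origin: middle of its length, on its underside.

How it is judged:
By the outcome, as a careful person would: the job done as asked, in the order asked, and still so for the second after the job is handed in, with the robot touching nothing.
It also fails if it takes over 72 s, if anything falls off the work surface, if the arm or the gripper's body presses on something with over 40 N, if the wrist force passes 120 N, or if a joint passes its speed limit or range.

### The arm

A 6-joint arm with a two-finger parallel gripper is mounted at the origin on the work surface. World frame = base frame: x ahead of the robot, y to its left, z up, the work surface at z = 0. Lengths are in mm, angles in rad, forces in N, time in s.
With the tool pointing down it reaches from about 350 to 975 mm from the base axis. Payload 7.1 kg.
Tool frame: the origin (TCP) lies at the very end of the fingers, on their centre line; the grasp point (between the pads) lies 19 mm behind it; x points along the fingers, y is the direction in which the jaws open and shut, and the axes are right-handed (so a half turn about x gives the same grasp; the last joint's range is limited). The gripper opens to 88 mm and grips with 3 to 60 N. Pads are 20 mm wide; open, the fingers measure 115 mm over their backs; the gripper's body (75 mm by 178 mm) begins 61 mm behind the grasp point.
Start: joints at [-0.019, 0.423, 1.63, -0, 1.089, -0.019], TCP at [624.984, 0.026, 222.675] pointing down, gripper open.
Joint ranges: [-3, 3], [-0.9, 2.11], [0.09, 2.58], [-1.31, 4.45], [0.11, 2.69], [-2.54, 2.54]. Speed limits (rad/s): [2.39, 2.39, 3.01, 3.14, 3.14, 3.14].

### API

Orientations are given as a rotation vector (axis times angle).
In Python, from workcell import ctrl gives the robot as it stands. The module is installed in compiled form; this text tells all that it offers.
- The arm moves only by the tool carry_out, never from a script. Its argument "commands" is a list of rows, each a list of 6 numbers: the shift along the tool's x, y, z in m, then the turn, a rotation vector about the tool's x, y, z in degrees. In form: [[tx, ty, tz, rx, ry, rz], ...]. A call has 1 to 8 rows; each row shifts and turns the pose as measured when the row begins, along the tool's axes as they then stand; what a row does not reach is not made up. A row lasts 1/8 s, in which the tool goes at most 62.5 mm and 10.7 degrees, less where a joint would pass 70% of its speed; a pose out of reach is approached as far as the arm can. A call with a gripper value outside its range is refused whole. "grip" is the closure, from 0 (fully open) to 1 (shut), set as the call begins (left out, the last holds). The fingers move at their own pace and stop on an object; the grip force is fixed at half the most. Time passes only in rows, so rows that do not move let the fingers close. It gives the time, the measured TCP pose, the force and the opening at its end, in the units of the state.
- ctrl.get_obs(): the state, without advancing time (a new reading comes with each control period).
- ctrl.get_image(name): name is "scene" or "side" or "wrist"; returns a dict with "pixels" (480x640x3 uint8, blue, green, red), "intrinsics" (3x3 intrinsics, pixels), "rvec" (rotation vector, rad) and "tvec" (3), from world to camera coordinates, as OpenCV has them. Camera axes: x right, y down, z forward; pixel columns grow to the right and rows downward; lengths in mm; the calibration is good to about 2 mm. A picture is of the moment at which its call begins. There is no depth.
- ctrl.close_job(): hands the job in, once; it reports no verdict.
The state is a dict: "t": time; "qpos": joint angles; "qvel": joint speeds; "joint_torque": joint torques, N m; "ee_pos": TCP position; "orientation": TCP orientation; "ft_force": force on the tool from outside, world axes, zero at the start; "moment": the same for the moment, N m; "width": finger opening in mm.
Only numpy, scipy, OpenCV 4.12 (cv2) and the standard library are available. Lean on these libraries where they do the work, as an engineer would, in place of code of your own. Each camera call takes 0.05 s, during which the arm holds its last target. There are 200 camera calls.

## Working session

There is one attempt and no reset: what is moved stays moved. The work goes in short steps, Python scripts to look and compute and a tool call to move; the robot and the scene stay as the last step left them, time stands still between calls to the robot, and variables do not carry over. Pictures are saved under pics/ and viewed, about 8 in all and at most 12, crops included, and the job is handed in when it is done.

Besides the shell and the picture viewer there is one more tool, called after "Request:" as name([rows], argument=value, ...), one row to a line, values as JSON. carry_out: Moves the arm, as the interface text tells. Its arguments: {"type":"object","properties":{"commands":{"type":"array"},"grip":{"type":"number"}},"required":["commands"]}

```bash
mkdir -p pics; cat > h.py <<'E'
import numpy as np, cv2
from workcell import ctrl
def snap(name,fn):
    d=ctrl.get_image(name); cv2.imwrite('pics/'+fn+'.png',d['pixels']); np.savez('pics/'+fn+'.npz',K=d['intrinsics'],r=d['rvec'],t=d['tvec']); return d
def ray(fn,u,v,z):
    d=np.load('pics/'+fn+'.npz'); R=cv2.Rodrigues(d['r'].astype(float))[0]; t=d['t'].reshape(3)
    c=-R.T@t; w=R.T@np.linalg.inv(d['K'])@np.array([u,v,1.]); return c+w*(z-c[2])/w[2]
def proj(fn,P):
    d=np.load('pics/'+fn+'.npz'); return cv2.projectPoints(np.array(P,float).reshape(-1,1,3),d['r'],d['t'],d['K'],None)[0].reshape(-1,2)
def crop(fn,u0,v0,u1,v1,s,out):
    im=cv2.imread('pics/'+fn+'.png')[v0:v1,u0:u1]; cv2.imwrite('pics/'+out+'.png',cv2.resize(im,None,fx=s,fy=s,interpolation=cv2.INTER_CUBIC))
E
python3 - <<'E'
from h import *
for n in('scene','wrist','side'):snap(n,n+'1')
a=[cv2.imread(f'pics/{n}1.png') for n in('scene','wrist')]
o=ctrl.get_obs();print(o['t'],o['orientation'],o['ee_pos'],o['width'])
E
```

```text
0.15 [ 1.20862667  1.21010791 -1.21006541] [6.24565413e+02 5.19764135e-02 2.22068200e+02] 87.66771593404098
```

View pics/scene1.png

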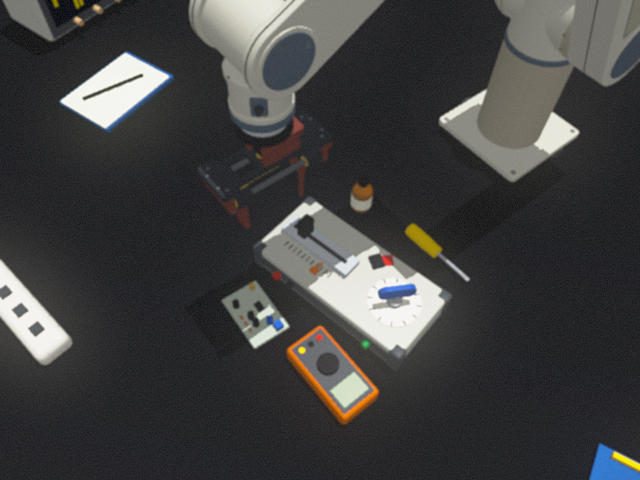

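View pics/wrist1.png

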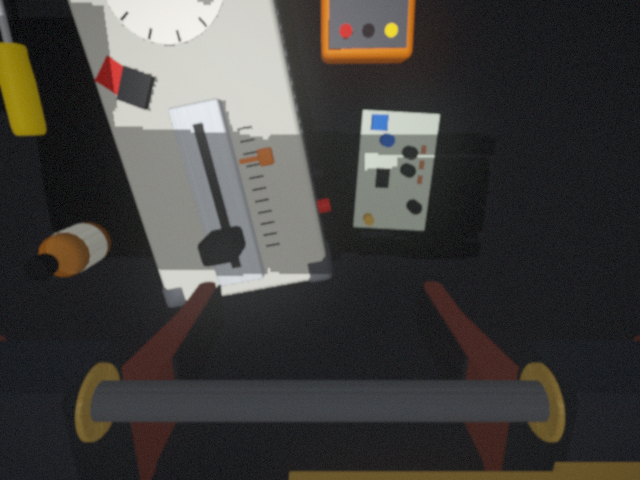

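The scene view shows the timer with its key at (398,291), window red at (388,261), slider grip at (306,226) and marker at (316,268). The wrist view shows the marker tip at about (240,161), track far end at (170,108)-(218,99), and grip at (222,243).

```bash
python3 - <<'E'
from h import *
np.set_printoptions(precision=1,suppress=True)
for n,f,u,v,z in [('bar far L','wrist1',170,108,69),('bar far R','wrist1',218,99,69),('marker','wrist1',240,161,56),('red','wrist1',110,76,55.5),
 ('key','scene1',398,291,98),('foot','scene1',395,302,55),('wing L','scene1',380,295,98),('wingR','scene1',415,289,98),('fader','scene1',306,220,109.5),('marker','scene1',311,270,56),('red','scene1',388,261,55)]:
  print(n,f,ray(f,u,v,z))
crop('scene1',240,180,460,370,3.6,'c1')
E
```

```text
bar far L wrist1 [510.4  89.2  69. ]
bar far R wrist1 [547.2  95.5  69. ]
marker wrist1 [558.4  48.4  56. ]
red wrist1 [461.8 113.   55.5]
key scene1 [511.3 184.6  98. ]
foot scene1 [509.  183.1  55. ]
wing L scene1 [539.1 172.3  98. ]
wingR scene1 [487.  198.7  98. ]
fader scene1 [547.9 -11.  109.5]
marker scene1 [582.6  48.2  56. ]
red scene1 [464.1 115.9  55. ]
```

View pics/c1.png

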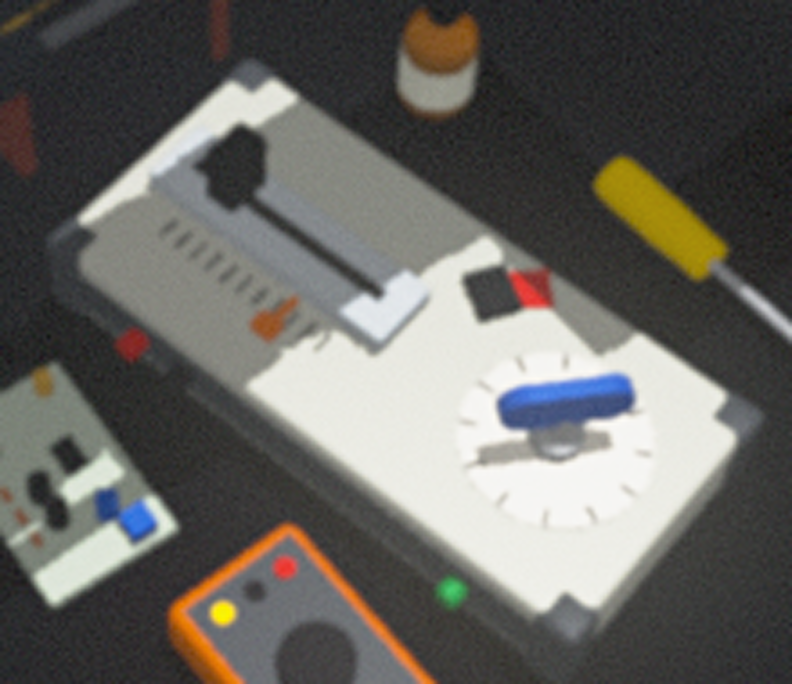

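The crop shows the marker tip at crop (296,298), wing top centre at (567,390), window red at (533,288), and bar corners at (378,352), (428,293) and (150,180). I'll fit the case pose from these points.

```bash
cat > fit.py <<'E'
from h import *
from scipy.optimize import least_squares
np.set_printoptions(precision=2,suppress=True)
C=lambda u,v:(240+u/3.6,180+v/3.6)
obs=[('scene1',(0,95,105),C(567,389)),('scene1',(0,95,55.5),C(557,440)),('scene1',(-58,37,56),C(533,288)),
('scene1',(20,5,69),C(378,350)),('scene1',(-20,5,69),C(428,292)),('scene1',(20,-145,69),C(150,178)),
('wrist1',(-20,5,69),(170,108)),('wrist1',(20,5,69),(218,99)),('wrist1',(-58,37,56),(110,76))]
def W(p,q): c,s=np.cos(p[2]),np.sin(p[2]); return np.array([p[0]+c*q[0]-s*q[1],p[1]+s*q[0]+c*q[1],q[2]])
def inv(p,w): c,s=np.cos(p[2]),np.sin(p[2]); d=w[:2]-p[:2]; return np.array([c*d[0]+s*d[1],-s*d[0]+c*d[1]])
f=lambda p:np.concatenate([proj(f,W(p,q))[0]-np.array(o) for f,q,o in obs])
r=least_squares(f,[530,90,.19],x_scale=[1,1,.01],loss='soft_l1')
p=r.x
E
python3 - <<'E'
from fit import *
print(p,np.degrees(p[2]));print(f(p).reshape(-1,2))
print('key',W(p,(0,95,91)))
a,b=ray('scene1',*C(503,392),105),ray('scene1',*C(631,376),105);a2,b2=ray('scene1',*C(480,460),56),ray('scene1',*C(610,440),56)
print('wing',a,b,np.degrees(np.arctan2(*(b-a)[1::-1])),(a+b)/2)
for n,px in(('scene1',C(296,298)),('wrist1',(240,161))):print('marker',inv(p,ray(n,*px,56)))
print('fader',inv(p,ray('scene1',*C(238,140),109.5)))
E
```

```text
[529.06  88.45   0.2 ] 11.442013230249005
[[ 0.28 -0.83]
 [-0.85 -0.64]
 [-1.35 -0.07]
 [ 0.06 -2.27]
 [ 0.68 -1.31]
 [-1.98 -1.98]
 [-2.64 -0.3 ]
 [ 0.44 -2.52]
 [ 3.56 -0.31]]
key [510.21 181.56  91.  ]
wing [535.22 166.07 105.  ] [484.37 195.07 105.  ] 150.30221575040403 [509.79 180.57 105.  ]
marker [ 20.56 -44.78]
marker [ 20.83 -45.06]
fader [  -3.18 -102.6 ]
```

Request:
carry_out([
  [0,-0.023,-0.036,0,0,0],
  [0,-0.023,-0.036,0,0,0],
  [0,-0.023,-0.036,0,0,0],
  [0,-0.023,-0.036,0,0,0],
  [0,-0.023,-0.036,0,0,0],
  [0,0,0,-10,0,0],
  [0,0,0,-10,0,0],
  [0,0,0,-10,0,0],
], grip=0)

```text
t: 1.15
ee_pos: [504.7, 185.3, 220.3]
orientation: [0.802, 1.42, -0.807]
ft_force: [-0.4, 0.6, -0.7]
width: 87.9
```

Request:
carry_out([
  [0,0,0,-10,0,0],
  [0,0,0,-10,0,0],
  [0,0,0,-10,0,0],
  [0,0,0,0,0,0],
])

```text
t: 1.65
ee_pos: [503.8, 185.3, 219.4]
orientation: [0.384, 1.542, -0.388]
ft_force: [0.3, 0.5, -0.2]
width: 87.6
```

```bash
cat >> h.py <<'E'
from scipy.spatial.transform import Rotation as Ro
def go(x,y,z,yaw):
    "remaining shift in tool axes (m) and turn (deg) to a tool-down pose, tool y at yaw deg"
    o=ctrl.get_obs(); R=Ro.from_rotvec(o['orientation']); a=np.radians(yaw); ty=np.array([np.cos(a),np.sin(a),0]); tx=np.array([0,0,-1.])
    T=Ro.from_matrix(np.c_[tx,ty,np.cross(tx,ty)])
    np.set_printoptions(precision=4,suppress=True)
    print('t',o['t'],'pos',o['ee_pos'],'F',o['ft_force'],'M',o['moment'],'w',o['width'],'q',o['qpos'])
    print('yaw',np.degrees(np.arctan2(*R.as_matrix()[1::-1,1])),'shift',R.inv().apply(np.array([x,y,z])-o['ee_pos'])/1e3,'turn',(R.inv()*T).as_rotvec(degrees=True))
E
python3 - <<'E'
from h import *
go(510,181.5,72,60)
snap('wrist','w2')
E
```

```text
t 1.65 pos [503.759  185.2744 219.4238] F [ 0.3429  0.4561 -0.202 ] M [ 0.0354 -0.0593  0.0564] w 87.60512303696339 q [ 0.3298  0.301   1.824   0.001   1.0225 -0.7496]
yaw 61.818675021925586 shift [0.1474 0.0002 0.008 ] turn [ 1.8182 -0.2649  0.2244]
```

View pics/w2.png

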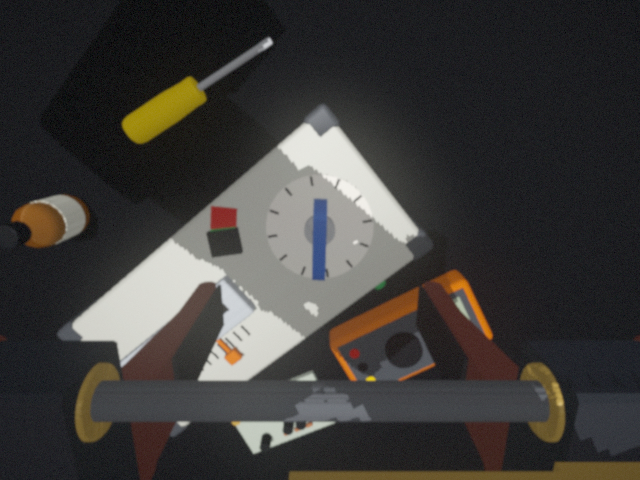

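The wing appears nearly upright in the wrist view, from (320,200) to (319,279), so the jaws are aligned with it. I'll check the position from this view.

```bash
python3 - <<'E'
from h import *
a,b=ray('w2',320.5,200,105),ray('w2',319,279,105);print(a,b,(a+b)/2,np.degrees(np.arctan2(*(b-a)[1::-1])), ray('w2',320,231,56))
E
```

```text
[479.99874176 198.1566067  105.        ] [532.44958719 168.74735449 105.        ] [506.22416448 183.45198059 105.        ] -29.279401884501222 [511.57196136 180.66687469  56.        ]
```

Request:
carry_out([
  [0.028,0,0.006,1.3,0,0],
  [0.04,0,0,0,0,0],
  [0.04,0,0,0,0,0],
  [0.035,0,0,0,0,0],
  [0,0,0,0,0,0],
])

```text
t: 2.33
ee_pos: [510.0, 182.7, 73.8]
orientation: [0.42, 1.532, -0.421]
ft_force: [0.1, 0.6, 1.1]
width: 88.0
```

```bash
python3 - <<'E'
from h import *
go(509.5,182,72,60.5)
E
```

```text
t 2.325 pos [510.0148 182.6996  73.8064] F [0.0953 0.6014 1.0848] M [-0.0228 -0.0796  0.0399] w 88.0146590638747 q [ 0.3215  0.5245  1.8997  0.0012  0.7198 -0.7142]
yaw 59.2894063198278 shift [ 0.0018 -0.0009 -0.0001] turn [-1.2107 -0.128   0.074 ]
```

Request:
carry_out([
  [0,0,0,0,0,0],
  [0,0,0,0,0,0],
  [0,0,0,0,0,0],
  [0,0,0,0,0,0],
  [0,0,0,0,0,0],
  [0,0,0,0,0,0],
  [0,0,0,0,0,0],
], grip=1)

```text
t: 3.2
ee_pos: [513.2, 183.8, 78.9]
orientation: [0.425, 1.525, -0.419]
ft_force: [0.5, 0.3, 0.2]
width: 21.3
```

Request:
carry_out([
  [0,0,0,8,0,0],
  [0,0,0,8,0,0],
  [0,0,0,8,0,0],
  [0,0,0,8,0,0],
  [0,0,0,8,0,0],
])

```text
t: 3.82
ee_pos: [510.5, 179.8, 78.7]
orientation: [0.97, 1.341, -0.977]
ft_force: [-0.3, -0.0, 2.4]
width: 10.4
```

```bash
python3 - <<'E'
from h import *
go(510,182.5,72,20)
E
```

```text
t 3.825 pos [510.467  179.7737  78.6785] F [-0.3235 -0.0348  2.3521] M [0.1064 0.1373 0.1653] w 10.408859334738713 q [ 0.3187  0.5158  1.8991 -0.0055  0.7295  0.0076]
yaw 18.060999811083402 shift [ 0.0067  0.0004 -0.0028] turn [-1.9387  0.2084  0.1689]
```

Request:
carry_out([
  [0.002,0.0005,-0.001,9,0,0],
  [0.002,0,-0.001,9,0,0],
  [0.001,0,0,9,0,0],
  [0.001,0,0,9,0,0],
  [0.001,0,0,9,0,0],
  [0,0,0,9,0,0],
])

```text
t: 4.58
ee_pos: [509.4, 179.9, 78.6]
orientation: [1.666, 0.818, -1.678]
ft_force: [-0.0, 1.0, -4.9]
width: 10.4
```

```bash
python3 - <<'E'
from h import *
go(510,182.5,73,-60)
E
```

```text
t 4.575 pos [509.3872 179.9387  78.5813] F [-0.0231  0.9759 -4.9367] M [ 0.393  -0.0297  0.203 ] w 10.401368153617135 q [ 0.3211  0.516   1.8991 -0.0093  0.7324  0.9839]
yaw -37.57529336706125 shift [ 0.0056 -0.0011 -0.0025] turn [22.4241  0.4554 -0.1994]
```

Request:
carry_out([
  [0,0,0,9,0,0],
  [0,0,0,9,0,0],
  [0,0,0,9,0,0],
  [0,0,0,9,0,0],
  [0,0,0,9,0,0],
])

```text
t: 5.2
ee_pos: [509.0, 180.7, 78.5]
orientation: [2.159, 0.106, -2.169]
ft_force: [-1.4, 0.6, 1.8]
width: 9.8
```

```bash
python3 - <<'E'
from h import *
go(510,182.5,73,-117)
snap('side','s3')
E
```

```text
t 5.2 pos [508.9692 180.6827  78.5177] F [-1.3507  0.6331  1.7726] M [0.4054 0.0747 0.1774] w 9.772894942367403 q [ 0.3222  0.516   1.8993 -0.0081  0.7324  1.7943]
yaw -83.99898337753724 shift [ 0.0055 -0.0017 -0.0012] turn [32.9999  0.1628 -0.449 ]
```

View pics/s3.png

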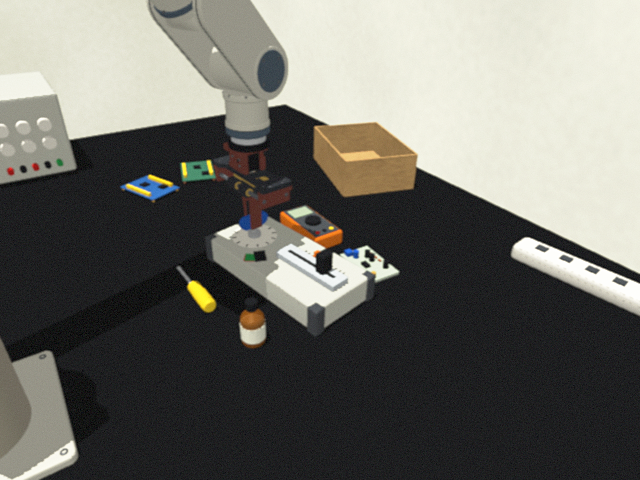

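The side view shows the window at about (249,257) already looking green. I'll wind slowly until it comes up hard, and measure the window colour numerically.

```bash
cat >> h.py <<'E'
def win(fn):
    im=cv2.imread('pics/'+fn+'.png')[248:268,238:272].astype(int); b,g,r=im[...,0],im[...,1],im[...,2]
    G=(g>r+25)&(g>b+15); Rd=(r>g+40)
    print('green',G.sum(),'red',Rd.sum())
E
python3 -c "
from h import *
win('s1') if 0 else None
win('side1');win('s3')"
```

```text
green 1 red 68
green 58 red 0
```

Request:
carry_out([
  [0,0,0,5,0,0],
  [0,0,0,5,0,0],
])

```text
t: 5.5
ee_pos: [508.9, 180.8, 78.5]
orientation: [-2.183, 0.089, 2.192]
ft_force: [-0.5, -0.2, 1.6]
width: 11.3
```

```bash
python3 - <<'E'
from h import *
go(510,182.5,73,-117)
snap('side','s4');win('s4')
E
```

```text
t 5.5 pos [508.938  180.7806  78.5389] F [-0.4737 -0.2069  1.6052] M [0.3551 0.1965 0.8195] w 11.304424136283835 q [ 0.3226  0.516   1.8993 -0.0086  0.7326  1.9738]
yaw -94.24014667337727 shift [ 0.0055 -0.0018 -0.001 ] turn [22.7589  0.1124 -0.478 ]
green 63 red 0
```

Request:
carry_out([
  [0,0,0,4,0,0],
  [0,0,0,0,0,0],
])

```text
t: 5.8
ee_pos: [509.1, 180.8, 78.5]
orientation: [-2.15, 0.159, 2.157]
ft_force: [-0.1, 0.1, -0.2]
width: 11.8
```

```bash
python3 - <<'E'
from h import *
go(510,182.5,73,-117)
E
```

```text
t 5.8 pos [509.1382 180.784   78.5372] F [-0.1161  0.0671 -0.2163] M [0.2784 0.1701 0.8689] w 11.805156042925613 q [ 0.323   0.5162  1.899  -0.01    0.7324  2.04  ]
yaw -97.94599389649818 shift [ 0.0055 -0.0019 -0.0006] turn [19.0533  0.0521 -0.5146]
```

The moment rose from 0.18 to 0.87 N m while the window stayed green, so the key is hard against its stop. I'll open and lift.

Request:
carry_out([
  [0,0,0,0,0,0],
  [0,0,0,0,0,0],
  [0,0,0,0,0,0],
  [0,0,0,0,0,0],
  [0,0,0,0,0,0],
  [0,0,0,0,0,0],
  [0,0,0,0,0,0],
  [0,0,0,0,0,0],
], grip=0)

```text
t: 6.8
ee_pos: [508.8, 180.6, 78.2]
orientation: [-2.15, 0.155, 2.159]
ft_force: [-0.1, -0.1, 0.1]
width: 86.8
```

Request:
carry_out([
  [-0.03,0,0,0,0,0],
  [-0.04,0,0,0,0,0],
  [-0.04,0,0,0,0,0],
  [-0.03,0,0,0,0,0],
  [0,0,0,9,0,0],
  [0,0,0,9,0,0],
])

```text
t: 7.55
ee_pos: [509.1, 181.7, 222.8]
orientation: [-1.967, 0.469, 1.973]
ft_force: [0.6, 0.6, -0.4]
width: 87.6
```

```bash
python3 - <<'E'
from fit import *
w=W(p,(0,-85,109));print(w)
go(w[0],w[1],220,-78.6)
snap('side','s5');win('s5')
E
```

```text
[545.92   5.14 109.  ]
t 7.55 pos [509.1459 181.694  222.8412] F [ 0.6178  0.5733 -0.3682] M [0.0584 0.0501 0.0156] w 87.59791197937163 q [ 0.3241  0.3031  1.8119 -0.0069  1.034   2.3571]
yaw -116.27564290972343 shift [ 0.0041  0.142  -0.1111] turn [-37.6757   0.2392  -0.4994]
green 62 red 0
```

Request:
carry_out([
  [0,0.0284,-0.0222,0,0,0],
  [0,0.0284,-0.0222,0,0,0],
  [0,0.0284,-0.0222,0,0,0],
  [0,0.0284,-0.0222,0,0,0],
  [0,0.0284,-0.0222,0,0,0],
  [0,0,0,-9.5,0,0],
  [0,0,0,-9.5,0,0],
  [0,0,0,-9.5,0,0],
])

```text
t: 8.6
ee_pos: [546.3, -0.6, 223.3]
orientation: [2.176, 0.067, -2.19]
ft_force: [0.6, 1.0, 0.0]
width: 87.4
```

Request:
carry_out([
  [0,0,0,-9.5,0,0],
  [0,0,0,0,0,0],
])

```text
t: 8.85
ee_pos: [546.0, -0.7, 222.8]
orientation: [2.081, 0.248, -2.097]
ft_force: [-0.5, 0.3, 1.3]
width: 88.1
```

```bash
python3 - <<'E'
from fit import *
w=W(p,(0,-85,109))
go(w[0],w[1],220,-78.6)
snap('wrist','w6')
E
```

```text
t 8.85 pos [545.9679  -0.7074 222.8457] F [-0.5005  0.3112  1.2872] M [ 0.0377  0.1166 -0.006 ] w 88.06060366192756 q [-0.0187  0.3107  1.8009 -0.0091  1.0368  1.3134]
yaw -76.05397843892892 shift [ 0.0028 -0.0057 -0.0014] turn [ 2.5446  0.4815 -0.3423]
```

View pics/w6.png

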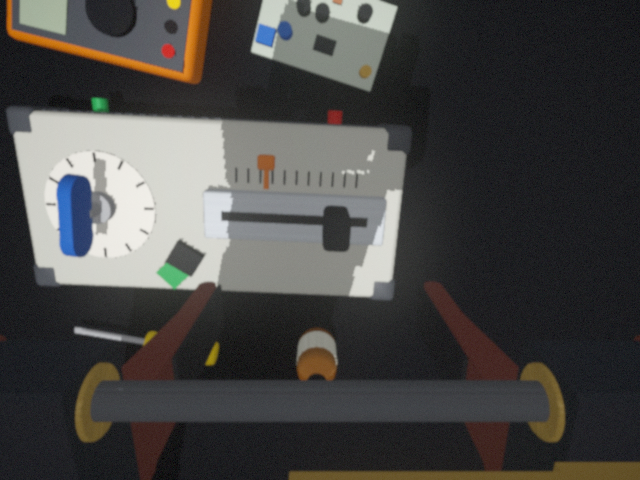

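The window at (172,275) is green. The marker tip is at about (267,188), the grip at (336,230), and the track spans (204,212) to (384,221). I'll enlarge it.

```bash
python3 -c "
from h import *
crop('w6',190,140,400,270,3.8,'c6')"
```

```text
(no output)
```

View pics/c6.png

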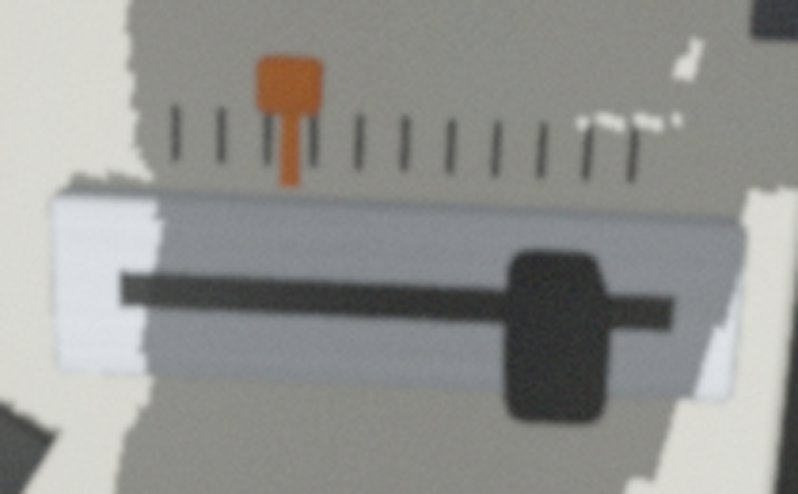

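The enlarged crop shows the marker at crop (290,185). Ticks run from 176 to 633 at about 45.7 px per 10 mm. The bar corners are (52,196), (60,373), (742,226) and (727,398), and the grip spans about 505-606.

```bash
python3 - <<'E'
from fit import *
D=lambda u,v:(190+u/3.8,140+v/3.8)
P0=p
obs[:]=[('w6',(20,5,69),D(52,196)),('w6',(-20,5,69),D(60,373)),('w6',(20,-145,69),D(744,222)),('w6',(-20,-145,69),D(727,399))]
r=least_squares(f,P0,x_scale=[1,1,.01]);p2=r.x
print(p2,np.degrees(p2[2]),f(p2).reshape(-1,2))
print('marker',inv(p2,ray('w6',*D(290,187),56)),'ticks',[inv(p2,ray('w6',*D(*t),55.5)) for t in((176,160),(633,182))])
print('grip foot mid/top',inv(p2,ray('w6',*D(555,270),69.5)),inv(p2,ray('w6',*D(556,370),109.5)),inv(p2,ray('w6',*D(506,400),109.5)),inv(p2,ray('w6',*D(604,400),109.5)))
print(W(p2,(0,-45,0)),W(p2,(0,-103,0)))
E
```

```text
[527.38  87.7    0.2 ] 11.556888192954085 [[-2.16 -0.43]
 [-1.96  0.62]
 [ 2.04  0.02]
 [ 2.13  0.43]]
marker [ 21.28 -45.29] ticks [array([ 26.15, -20.32]), array([  25.29, -120.59])]
grip foot mid/top [   8.04 -103.68] [  -2.25 -102.6 ] [ -8.64 -93.32] [  -7.91 -112.14]
[536.4   43.61   0.  ] [548.02 -13.21   0.  ]
```

Request:
carry_out([
  [0,0.0126,0.001,2.4,0,0],
  [0.04,0,0,0,0,0],
  [0.04,0,0,0,0,0],
  [0.04,0,0,0,0,0],
  [0.018,0,0,0,0,0],
  [0,0,0,0,0,0],
])

```text
t: 9.65
ee_pos: [549.8, -18.4, 82.3]
orientation: [2.121, 0.181, -2.128]
ft_force: [0.0, -0.5, 0.3]
width: 87.9
```

```bash
python3 -c "
from h import *
go(548,-13.2,83,-78.5)"
```

```text
t 9.65 pos [549.7628 -18.3971  82.2521] F [ 0.0078 -0.4598  0.2813] M [0.042  0.1028 0.0794] w 87.88833877973163 q [-0.0501  0.5193  1.8787 -0.0129  0.7458  1.3516]
yaw -79.76775134165358 shift [-0.0008 -0.0054  0.0008] turn [-1.2687  0.2398 -0.4589]
```

Request:
carry_out([
  [0,-0.0054,0.0008,-1.2,0,0],
  [0,0,0,0,0,0],
  [0,0,0,0,0,0],
  [0,0,0,0,0,0],
  [0,0,0,0,0,0],
  [0,0,0,0,0,0],
  [0,0,0,0,0,0],
  [0,0,0,0,0,0],
], grip=1)

```text
t: 10.65
ee_pos: [550.4, -13.4, 85.8]
orientation: [2.116, 0.2, -2.111]
ft_force: [-0.0, -0.4, 0.9]
width: 19.6
```

Request:
carry_out([
  [0,0,0,0,0,0],
  [0,0,0,0,0,0],
])

```text
t: 10.9
ee_pos: [550.4, -13.4, 85.8]
orientation: [2.116, 0.2, -2.111]
ft_force: [0.0, -0.8, 1.3]
width: 19.7
```

```bash
python3 -c "
from h import *
go(536.4,43.6,83,-78.5)"
```

```text
t 10.9 pos [550.3623 -13.3779  85.7613] F [ 0.0156 -0.7653  1.25  ] M [0.2617 0.0991 0.0004] w 19.65591187370383 q [-0.0411  0.5121  1.8805 -0.0127  0.7455  1.3412]
yaw -78.6636818913477 shift [ 0.0022 -0.0586  0.0025] turn [-0.1633 -0.0819 -0.5292]
```

Request:
carry_out([
  [0,-0.011,0,0,0,0],
  [0,-0.011,0,0,0,0],
  [0,-0.011,0,0,0,0],
  [0,-0.011,0,0,0,0],
  [0,-0.01,0,0,0,0],
  [0,0,0,0,0,0],
])

```text
t: 11.65
ee_pos: [539.1, 43.7, 85.8]
orientation: [2.116, 0.201, -2.109]
ft_force: [-0.6, 0.4, 3.3]
width: 19.6
```

```bash
python3 -c "
from fit import *
go(536.4,43.6,83,-78.5)
d=ctrl.get_obs()['ee_pos']; print(inv((527.4,87.7,.2005),d), inv((527.4,87.7,.2005),np.array([550.36,-13.38])))
snap('wrist','w7');snap('side','s7');win('s7')
crop('w7',190,130,400,280,3.8,'c7')
"
```

```text
t 11.65 pos [539.1426  43.7251  85.7544] F [-0.6386  0.3739  3.3108] M [ 0.3029  0.243  -0.0621] w 19.603193175376177 q [ 0.0642  0.5015  1.9017 -0.0139  0.7349  1.4465]
yaw -78.60746187561305 shift [ 0.0027 -0.0004  0.0027] turn [-0.1069 -0.1252 -0.5551]
[  2.7493 -45.4326] [   2.369  -103.6278]
green 63 red 0
```

View pics/w7.png

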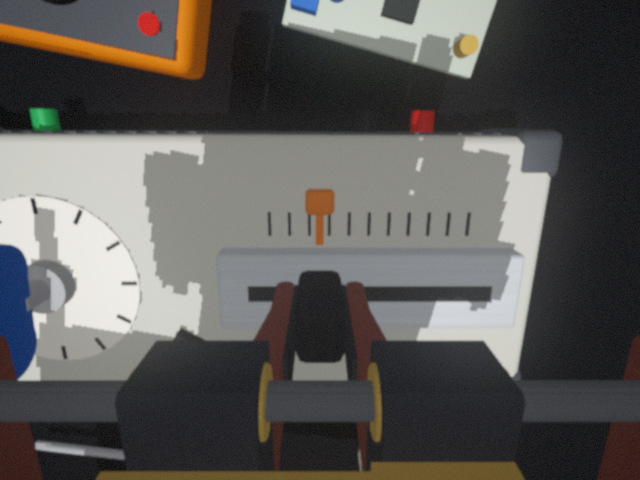

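In the wrist view, the marker centre (col 319.5) and the grip (cols 299-341, centre 320) line up. I'll release, lift and check.

Request:
carry_out([
  [0,0,0,0,0,0],
  [0,0,0,0,0,0],
  [0,0,0,0,0,0],
  [0,0,0,0,0,0],
  [0,0,0,0,0,0],
  [0,0,0,0,0,0],
  [0,0,0,0,0,0],
  [0,0,0,0,0,0],
], grip=0)

```text
t: 12.75
ee_pos: [539.0, 42.2, 85.0]
orientation: [2.116, 0.199, -2.111]
ft_force: [0.4, 0.3, 0.6]
width: 87.6
```

Request:
carry_out([
  [-0.04,0,0,0,0,0],
  [-0.04,0,0,0,0,0],
  [-0.04,0,0,0,0,0],
  [-0.02,0,0,0,0,0],
  [0,0,0,0,0,0],
])

```text
t: 13.38
ee_pos: [538.1, 43.6, 228.6]
orientation: [2.114, 0.199, -2.113]
ft_force: [0.3, -1.6, -0.7]
width: 87.7
```

```bash
python3 -c "
from h import *
go(536.4,43.6,220,-78.5)
snap('side','s8');win('s8');snap('wrist','w8');crop('w8',150,130,430,330,2.8,'c8')
"
```

```text
t 13.375 pos [538.0987  43.6113 228.5887] F [ 0.2881 -1.5905 -0.7404] M [ 0.0682  0.0904 -0.0155] w 87.68077936423275 q [ 0.0643  0.2911  1.8139 -0.0111  1.0357  1.4433]
yaw -78.68746803571865 shift [ 0.0086 -0.0004  0.0017] turn [-0.1876  0.0229 -0.5478]
green 81 red 0
```

View pics/c8.png

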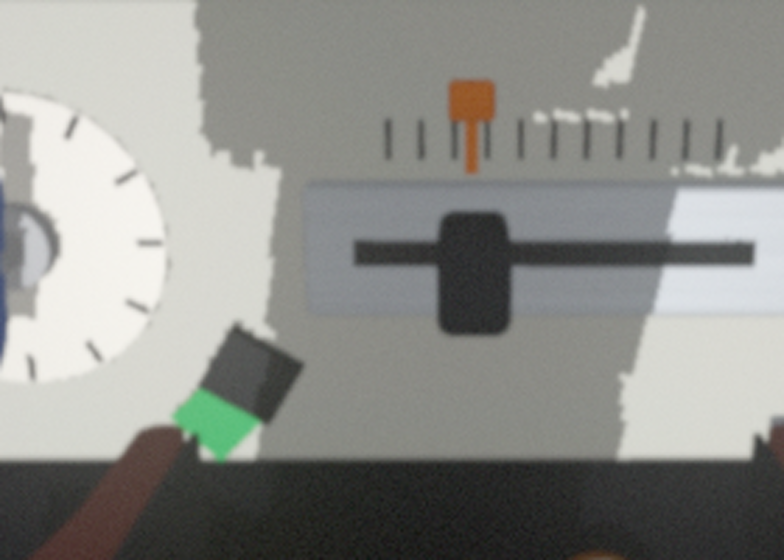

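```bash
python3 - <<'E'
from fit import *
D=lambda u,v:(150+u/2.8,130+v/2.8)
q=(527.4,87.7,.2)
for n,c,z in(('tick-20',(388,157),55.5),('tick-120',(719,157),55.5),('marker',(472,172),56),('gripL',(438.5,300),109.5),('gripR',(510.5,300),109.5)):print(n,inv(q,ray('w8',*D(*c),z)))
E
```

```text
tick-20 [ 26.61 -20.07]
tick-120 [  26.1  -120.34]
marker [ 22.   -45.44]
gripL [ -2.57 -36.16]
gripR [ -2.69 -55.13]
```

```bash
python3 -c "
from h import *
print(ctrl.close_job())"
```

```text
the job is handed in; nothing more can be done
None
```

The key is wound hard against its stop, the window is green, and the slider grip is set at the orange marker. I handed the job in at about 13.5 s.

- **Key:** I wound it clockwise with one grasp, in several part turns. The moment rose from about 0.18 to 0.87 N m at the stop. After I let go, the window stayed green in both the side and wrist views, with no red left.
- **Slider grip:** I gripped it, slid it about 58 mm and released it. The last wrist picture puts its centre at y -45.6 mm in the case's frame, against -45.4 mm for the marker, a difference of about 0.2 mm. Cruder pixel counting off the same picture gave up to about 0.8 mm.
- **Clearance:** I handed in with the gripper open and about 120 mm above the grip, touching nothing.
- **Bystanders:** I did not touch the meter, board, bottle or screwdriver. I did not measure their positions afterwards.

The arm drifted a few mm during the pauses and moves, and the slider move went 58 mm for 54 mm commanded. I checked for this in the pictures, and it caused no trouble.

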